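# Swing the milk pan's handle in and start the hob

## Robot

A 6-joint arm with a two-finger parallel gripper is mounted at the origin on a cart in front of the work surface, level with it; the furniture and walls round the work are solid. World frame = base frame: x ahead of the robot, y to its left, z up, the work surface at z = 0. Lengths are in m, angles in rad, forces in N, time in s.
With the tool pointing down it reaches from about 0.225 to 0.875 m from the base axis. Payload 3.4 kg.
Tool frame: the origin (TCP) lies on the centre line of the jaws, within the pads' length; the fingertips stand 22 mm ahead of it and the grasp point (between the pads) lies 3 mm ahead of it; z points along the fingers, y is the line along which they close (so a half turn about z gives the same grasp; the last joint's range is limited). The gripper opens to 85 mm and grips with 20 to 120 N. Pads are 22 mm wide; open, the fingers measure 114 mm over their backs; the gripper's body (76 mm by 85 mm) begins 54 mm behind the grasp point. The pads swing forward as they close: fully open they stand 13 mm farther back than shut.
Start: joints at [-1.245, 0.276, 1.505, -0, 1.361, -0.121], TCP at [0.248, -0.519, 0.253] pointing down, gripper open.
Joint ranges: [-2.89, 2.89], [-0.75, 2.08], [0.22, 2.7], [-1.18, 4.32], [0.11, 2.71], [-2.7, 2.7]. Speed limits (rad/s): [2.57, 2.57, 3.14, 3.14, 3.14, 3.14].

## Interface

Orientations are given as a unit quaternion [w, x, y, z].
In Python, from rig import manip, get_image gives the robot as it stands (manip), with the cameras as plain functions.
- The arm moves only by the shell command python3 steer.py [OPENING] [FORCE], which reads ROWS from standard input. ROWS is one flat JSON list of numbers that holds 1 to 5 rows one after another, with no inner brackets; each row has 4 numbers: dx, dy, dz in m, then a turn about the tool's z in rad; each row shifts and turns the commanded pose from where the row before left it, along the tool's axes as they then stand; what a row does not reach is not made up. A row lasts 1/12 s, in which the tool goes at most 0.0417 m and 0.125 rad, less where a joint would pass 70% of its speed; a pose out of reach is approached as far as the arm can. OPENING is the finger opening in m, set as the command begins (- or left out keeps the last). The fingers move at their own pace and stop on an object; FORCE is the grip in N (left out, the last holds). Time passes only in rows, so rows that do not move let the fingers close. It prints the time, the measured TCP pose, the force, the opening and the grip force at its end. Input that does not fit is refused with a message, and nothing moves.
- manip.get_state(): the state, without advancing time (a new reading comes with each control period).
- get_image(name): name is "scene" or "top" or "wrist"; returns a dict with "img" (400x640x3 uint8, red, green, blue), "camera_matrix" (3x3 intrinsics, pixels), "T" (4x4, takes a point from camera to world coordinates); the wrist camera has in their place "hand_eye" (4x4, takes a point from camera to tool coordinates, whose origin is the TCP and whose axes are the flange's). Camera axes: x right, y down, z forward; pixel columns grow to the right and rows downward; lengths in m; the calibration is good to about 2 mm. A picture is of the moment at which its call begins: read the wrist's pose just before it. There is no depth.
- manip.sign_off(): hands the job in; it is judged then, once.
The state is a dict: "clock": time; "qpos": joint angles; "qd": joint speeds; "effort": joint torques, N m; "position": TCP position; "ee_rot": TCP orientation; "contact_force": force on the tool from outside, world axes, zero at the start; "moment": the same for the moment, N m; "width": finger opening in m; "gripper_force": force on a finger pad.
Only numpy, scipy, OpenCV 4.12 (cv2) and the standard library are available. Lean on these libraries where they do the work, as an engineer would, in place of code of your own. Each camera call takes 0.05 s, during which the arm holds its last target. There are 200 camera calls.

## Task

The small steel milk pan's black handle sticks out over the front edge of the hob, where someone could catch it. Swing the handle in so that it points sideways or to the back, all of it over the glass and well clear of the red casserole, with the pan kept flat on the glass and its base still inside its own marked ring. Only then press the hob's red start plunger down to its stop and let it go, without disturbing the casserole, the mug or the salt shaker.

Things in the scene. Friction and masses are not known exactly. Their poses are not given: they have to be found in the camera images.
- hob: Portable two-ring induction hob, fixed: black glass on a steel case, 280 mm deep (own x), 620 wide (own y), 40 high. Origin: centre of its underside; +x points to its back, away from the robot, +y to its left; front edge at x = -0.14, glass at z = 0.040. Two rings of 75 mm radius are printed on the glass (see the ring points).
- ring_left (a point): Centre of the left printed ring, on the glass; at (-0.035, +0.12, 0.040) in the hob's frame.
- ring_right (a point): Centre of the right printed ring, on the glass; at (-0.035, -0.12, 0.040) in the hob's frame.
- milk_pan: Loose open steel milk pan, 0.55 kg, on either ring. Base radius 42 mm, rim radius 55, 66 high. Origin: centre of its underside. Black handle along its own -x, 55 to 150 mm from its axis, 20 wide, 14 thick, middle 53 above its base; at the start it points within 26 degrees of straight to the hob's front. Pushed sideways near its end, it turns the pan, which also drifts 1 to 2 cm.
- handle_tip (a point): Middle of the free end of the milk pan's handle, at (-0.150, 0, 0.053) in the pan's frame.
- casserole: Loose low red casserole, 1.3 kg, standing on the other ring. Rim radius 80 mm, 64 mm high, two ears along its own x reaching 102 mm from its axis. Origin: centre of its underside. To be left alone.
- plunger (a joint): Travel of the red start plunger in m: 0 = up, 0.010 = fully down at its stop. A spring pushes it back; it takes 1.5 N to start and 5 N to hold at the stop.
- plunger_top (a point): Centre of the top of the plunger's round red head (36 mm across), which is pressed straight down. It stands in the middle near the hob's front edge, at (-0.105, 0) in the hob's frame, 28 mm above the glass when up; its steel collar is 48 mm across and 10 mm high.
- mug: Loose green mug, 86 x 118 x 96 mm, standing on the worktop left of the hob. Origin: centre of its underside. To be left alone.
- salt: Loose salt shaker with a grey top, 44 mm across and 90 mm high, standing on the worktop right of the hob. Origin: centre of its underside. To be left alone.

How it is judged:
By the outcome, as a careful person would: the job done as asked, in the order asked, and still so for the second after the job is handed in, with the robot touching nothing.
It also fails if it takes over 48 s, if anything falls off the work surface, if the arm or the gripper's body presses on something with over 40 N, if the wrist force passes 120 N, or if a joint passes its speed limit or range.

## Working session

There is one attempt and no reset: what is moved stays moved. The work goes in short steps, Python scripts to look and compute and a shell command to move; the robot and the scene stay as the last step left them, time stands still between calls to the robot, and variables do not carry over. Pictures are saved under pics/ and viewed, at most 10 in all, crops included, and the job is handed in when it is done.

```bash
ls; mkdir -p pics; python3 - <<'E'
from rig import manip, get_image
import cv2,numpy as np
s=manip.get_state();print(s)
for n in("top","scene"):
    d=get_image(n);cv2.imwrite(f"pics/{n}0.png",d["img"][:,:,::-1]);np.savez(f"{n}.npz",K=d["camera_matrix"],T=d["T"]);print(n,d["camera_matrix"],d["T"])
E
```

```text
pics
rig.py
steer.py
{'clock': 0.0, 'qpos': array([-1.24499315e+00,  2.76566390e-01,  1.50614328e+00, -2.70548086e-05,
        1.36067068e+00, -1.21017978e-01]), 'qd': array([ 0.00177862,  0.00131837,  0.0005405 , -0.00058537,  0.00165226,
       -0.00209008]), 'effort': array([-1.81007584e-05, -4.16775262e+01, -2.45805770e+01, -4.16543098e-04,
        1.11028960e-02, -1.48342275e-05]), 'position': array([ 0.2482783 , -0.51809454,  0.25245193]), 'ee_rot': array([-8.87813961e-04,  9.75146469e-01,  2.21559395e-01, -1.04521590e-04]), 'contact_force': array([-0.32083026, -0.6626573 , -0.49374755]), 'moment': array([-0.02436678, -0.03745432, -0.00315249]), 'gripper_force': 0.0, 'width': 0.08514397854204582}
top [[443.87070015   0.         319.64837156]
 [  0.         443.87070015 201.67925021]
 [  0.           0.           1.        ]] [[-0.02252578 -0.99262486  0.11911536  0.38277239]
 [-0.99951253  0.02493632  0.0187852  -0.00917931]
 [-0.02161696 -0.11863414 -0.9927027   1.42719508]
 [ 0.          0.          0.          1.        ]]
scene [[452.30225561   0.         317.10853383]
 [  0.         452.30225561 194.91086007]
 [  0.           0.           1.        ]] [[ 0.76474645 -0.31051587  0.56457308 -0.22265714]
 [-0.64383572 -0.4026231   0.65066904 -0.9013644 ]
 [ 0.0252671  -0.86108916 -0.5078258   0.8054228 ]
 [ 0.          0.          0.          1.        ]]
```

View pics/top0.png

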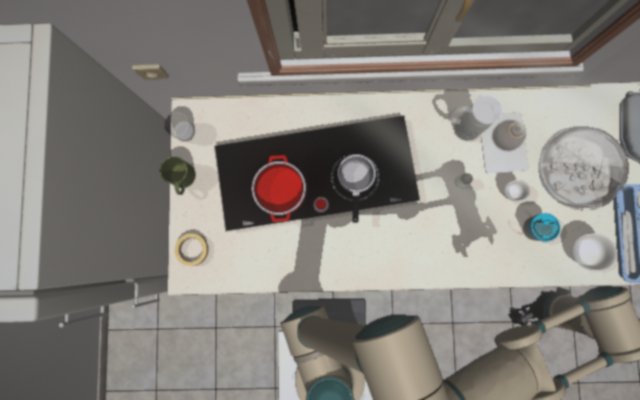

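View pics/scene0.png

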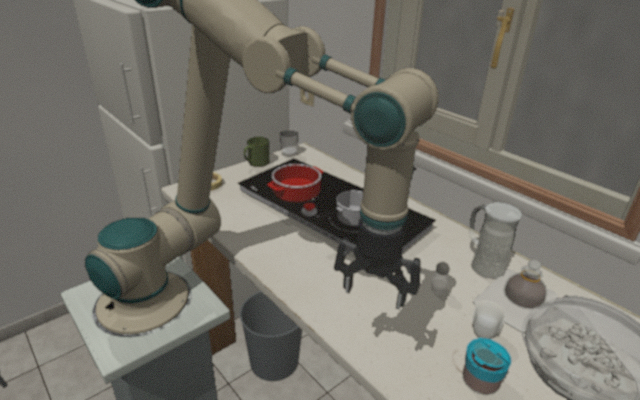

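The top view shows the hob with corners near (216,146), (404,116), (418,201) and (226,229). The casserole is at (279,188), the plunger at (321,204), the pan at (355,175) with its handle down to (355,220), and the salt near (466,180). I'll enlarge this area.

```bash
python3 - <<'E'
import cv2
i=cv2.imread("pics/top0.png")[105:240,205:425]
cv2.imwrite("pics/crop0.png",cv2.convertScaleAbs(cv2.resize(i,None,fx=3.6,fy=3.6,interpolation=cv2.INTER_CUBIC),alpha=1.6,beta=20))
E
```

```text
(no output)
```

View pics/crop0.png

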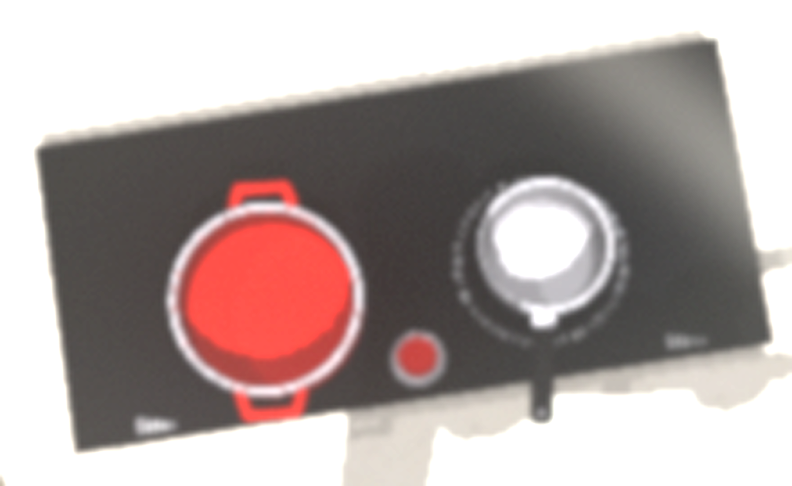

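The enlarged crop gives these pixels: hob corners (38,148), (716,40), (771,343) and (78,450); pan rim centre (545,245); handle end (541,418); plunger (418,357); casserole (266,298). I'll turn them into positions.

```bash
cat > h.py <<'E'
import numpy as np, cv2
def ray(cam,uv,z):
    d=np.load(cam+".npz");K,T=d["K"],d["T"]
    r=T[:3,:3]@np.linalg.inv(K)@[uv[0],uv[1],1];o=T[:3,3]
    return (o+r*(z-o[2])/r[2])[:2]
def c0(x,y,z,f=3.6,ox=205,oy=105): return ray("top",(ox+(x+.5)/f-.5,oy+(y+.5)/f-.5),z)
E
python3 - <<'E'
from h import *
C=np.array([c0(*p,.04) for p in((38,148),(716,40),(771,343),(78,450))]);print("corners",C)
L=np.array([[.14,.31],[.14,-.31],[-.14,-.31],[-.14,.31]])
P=c0(418,357,.068)
L2=np.vstack([L,[-.105,0]]);W=np.vstack([C,P])
lc,wc=L2.mean(0),W.mean(0);H=(L2-lc).T@(W-wc);U,S,V=np.linalg.svd(H);R=(U@V).T
t=wc-R@lc;yaw=np.arctan2(R[1,0],R[0,0]);print("hob",t,yaw,"res",W-(L2@R.T+t))
h=lambda p:R.T@(p-t)
np.savez("hob.npz",R=R,t=t)
pan=c0(545,245,.106);tip=c0(541,418,.093);cas=c0(266,298,.104)
for n,p in(("pan",pan),("tip",tip),("cas",cas),("plg",P)):print(n,p,"hob",h(p))
print("ringR",R@[-.035,-.12]+t,"plg model",R@[-.105,0]+t,"len",np.linalg.norm(tip-pan))
print("salt",ray("top",(466,178),.09), "salt hob",h(ray("top",(466,178),.09)))
E
```

```text
corners [[ 0.73858969  0.34858205]
 [ 0.82012042 -0.25835436]
 [ 0.54697865 -0.29383191]
 [ 0.46821753  0.31203714]]
hob [0.64343573 0.02709825] 0.13146607120981285 res [[-3.00076133e-03 -4.19341728e-03]
 [-2.74440725e-03  3.52005028e-03]
 [ 1.69763263e-03  4.74705751e-03]
 [ 4.21089491e-03 -4.03376979e-03]
 [-1.63358951e-04 -3.99207134e-05]]
pan [ 0.62658166 -0.09589434] hob [-0.03283146 -0.11972189]
tip [ 0.4824552  -0.08868357] hob [-0.17476897 -0.09368015]
cas [0.58804169 0.13908322] hob [-0.04023618  0.1182801 ]
plg [0.53917844 0.01329412] hob [-1.05167182e-01 -1.81618788e-05]
ringR [ 0.62446828 -0.09645431] plg model [0.5393418  0.01333404] len 0.14430672426167473
salt [ 0.6043709  -0.42924932] salt hob [-0.09854929 -0.44728873]
```

```bash
echo '[0, 0, 0, 0.124, 0, 0, 0, 0.124, 0, 0, 0, 0.124, 0, 0, 0, 0.125, 0.017, -0.0315, 0, 0]' | python3 steer.py .085 40 
echo '[0.017, -0.0315, 0, 0, 0.017, -0.0315, 0, 0, 0.017, -0.0315, 0, 0, 0.017, -0.0315, 0, 0, 0.017, -0.0315, 0, 0]' | python3 steer.py|tail -1
echo '[0.017, -0.0315, 0, 0, 0.017, -0.0315, 0, 0, 0.017, -0.0315, 0, 0, 0.017, -0.0315, 0, 0, 0.017, -0.0315, 0, 0]' | python3 steer.py
echo '[0.017, -0.0315, 0, 0, 0.017, -0.0315, 0, 0, 0.017, -0.0315, 0, 0, 0, 0, 0.02, 0, 0, 0, 0, 0]' | python3 steer.py
python3 - <<'E'
from rig import manip, get_image
import cv2,numpy as np
s=manip.get_state();print(s["position"],s["ee_rot"],s["qpos"],s["clock"])
d=get_image("wrist");cv2.imwrite("pics/w1.png",d["img"][:,:,::-1]);np.savez("wrist.npz",K=d["camera_matrix"],X=d["hand_eye"],p=s["position"],q=s["ee_rot"])
E
```

```text
clock: 0.52
position: [0.265, -0.4925, 0.2524]
ee_rot: [0.002, 1.0, -0.029, -0.001]
contact_force: [1.3, 0.4, 0.3]
width: 0.0851
gripper_force: 0.0
gripper_force: 0.0
clock: 1.35
position: [0.4529, -0.1801, 0.253]
ee_rot: [-0.0, 1.0, -0.025, -0.0]
contact_force: [1.1, 0.7, 0.1]
width: 0.085
gripper_force: 0.0
clock: 1.77
position: [0.5071, -0.0877, 0.2304]
ee_rot: [-0.001, 1.0, -0.023, -0.003]
contact_force: [-0.7, 0.2, -1.1]
width: 0.0853
gripper_force: 0.0
[ 0.5070835  -0.08769067  0.23036485] [-8.00188837e-04  9.99726970e-01 -2.31678175e-02 -2.93217820e-03] [-3.06440617e-01  2.02886306e-01  1.66421925e+00 -1.06947829e-04
  1.28056506e+00  1.31072662e+00] 1.7667
```

View pics/w1.png

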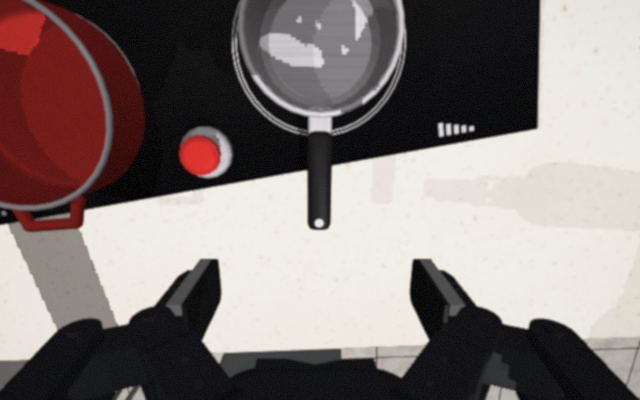

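The wrist view shows the handle tip at (318,229), the handle root at (320,120) and the plunger head at (200,155). The fingers straddle the handle line at image x≈316.

```bash
cat >> h.py <<'E'
from scipy.spatial.transform import Rotation as Ro
def wr(uv,z,f="wrist.npz"):
    d=np.load(f);q=d["q"];R=Ro.from_quat([q[1],q[2],q[3],q[0]]).as_matrix()
    o=R@d["X"][:3,3]+d["p"];r=R@d["X"][:3,:3]@np.linalg.inv(d["K"])@[uv[0],uv[1],1]
    return (o+r*(z-o[2])/r[2])[:2]
def tool(delta,q):
    return Ro.from_quat([q[1],q[2],q[3],q[0]]).as_matrix().T@np.array(delta)
E
python3 - <<'E'
from h import *
tip=wr((319,229),.093);root=wr((320,122),.1);pl=wr((200,156),.068);rl,rr=wr((233,30),.106),wr((407,30),.106)
hb=np.load("hob.npz")
print("tip",tip,"root",root,"plg",pl,"rimL/R",rl,rr)
d=tip-root;print("dir",np.degrees(np.arctan2(d[1],d[0])))
c=np.load("wrist.npz");u=-d/np.linalg.norm(d);pan=tip+.15*u;g=tip+.035*u
print("pan",pan,"hob",hb["R"].T@(pan-hb["t"]),"g",g,tool([*(g-c["p"][:2]),.098-c["p"][2]],c["q"]))
E
```

```text
tip [ 0.4774336  -0.08862236] root [ 0.566762   -0.09309039] plg [0.54068123 0.01273937] rimL/R [ 0.63063069 -0.03647131] [ 0.62516586 -0.1545747 ]
dir 177.1365622800962
pan [ 0.62724632 -0.0961157 ] hob [-0.03220155 -0.12002847] g [ 0.5123899 -0.0903708] [0.00620568 0.00262522 0.13232683]
```

```bash
echo '[0.006, 0.002, 0.03, 0, 0, 0, 0.034, 0, 0, 0, 0.034, 0, 0, 0, 0.034, 0, 0, 0, 0, 0]' | python3 steer.py
echo '[0, 0, 0, 0, 0, 0, 0, 0, 0, 0, 0, 0, 0, 0, 0, 0, 0, 0, 0, 0]' | python3 steer.py 0.01 30
echo '[0, 0, 0, 0, 0, 0, 0, 0, 0, 0, 0, 0, 0, 0, 0, 0, 0, 0, 0, 0]' | python3 steer.py
```

```text
clock: 2.23
position: [0.5092, -0.0923, 0.0963]
ee_rot: [-0.002, 1.0, -0.026, -0.006]
contact_force: [-1.6, 0.8, -0.2]
width: 0.0848
gripper_force: 0.0
clock: 2.65
position: [0.5152, -0.0928, 0.1031]
ee_rot: [0.001, 1.0, -0.025, 0.002]
contact_force: [0.5, 0.6, 0.8]
width: 0.0253
gripper_force: 0.0
clock: 3.07
position: [0.5147, -0.0923, 0.1024]
ee_rot: [0.0, 1.0, -0.025, 0.001]
contact_force: [-1.3, 1.5, 6.8]
width: 0.0193
gripper_force: 34.8
```

```bash
echo '[0, 0, -0.001, 0, 0, 0, 0, 0, 0, 0, 0, 0]' | python3 steer.py; python3 -c "
from rig import manip, get_image
s=manip.get_state();print(s['contact_force'],s['moment'],s['position'])"
```

```text
clock: 3.32
position: [0.5149, -0.0924, 0.1028]
ee_rot: [0.0, 1.0, -0.025, 0.001]
contact_force: [0.5, 1.9, 2.9]
width: 0.0195
gripper_force: 34.4
[0.46893885 1.89409462 2.91824179] [ 0.26262505 -0.24909573  0.14051695] [ 0.51488603 -0.09236333  0.10278238]
```

```bash
R='' ; echo '[0.0006, 0.0112, -0.0005, -0.1, 0.0006, 0.0112, 0, -0.1, 0.0006, 0.0112, 0, -0.1, 0.0006, 0.0112, 0, -0.1, 0, 0, 0, 0]' | python3 steer.py
echo '[0.0006, 0.0112, 0, -0.1, 0.0006, 0.0112, 0, -0.1, 0.0006, 0.0112, 0, -0.1, 0.0006, 0.0112, 0, -0.1, 0, 0, 0, 0]' | python3 steer.py
```

```text
clock: 3.73
position: [0.5189, -0.1359, 0.1025]
ee_rot: [-0.002, 0.984, 0.176, -0.002]
contact_force: [-3.9, 3.8, 7.3]
width: 0.0191
gripper_force: 35.3
clock: 4.15
position: [0.542, -0.1742, 0.1023]
ee_rot: [-0.002, 0.93, 0.368, -0.003]
contact_force: [-5.9, 0.5, 8.8]
width: 0.0194
gripper_force: 35.3
```

```bash
echo '[0.0006, 0.0112, -0.001, -0.1, 0.0006, 0.0112, 0, -0.1, 0.0006, 0.0112, 0, -0.1, 0.0006, 0.0112, 0, -0.1, 0, 0, 0, 0]' | python3 steer.py
echo '[0.0006, 0.0112, 0, -0.1, 0.0006, 0.0112, 0, -0.1, 0.0006, 0.0112, 0, -0.1, 0.0006, 0.0112, 0, -0.1, 0, 0, 0, 0]' | python3 steer.py
echo '[0.0006, 0.0112, 0, -0.1, 0.0006, 0.0112, 0, -0.1, 0, 0, 0, 0, 0, 0, 0, 0, 0, 0, 0, 0]' | python3 steer.py
python3 - <<'E'
from rig import manip, get_image
import cv2,numpy as np
from h import *
s=manip.get_state();print(s["qpos"],s["moment"]);q=s["ee_rot"]
X=Ro.from_quat([q[1],q[2],q[3],q[0]]).as_matrix()[:,0];hb=np.load("hob.npz")
c=s["position"]+.1125*X;h=hb["R"].T@(c[:2]-hb["t"]);d=hb["R"].T@X[:2];print("pan est hob",h,"handle dir hob",-d)
d=get_image("scene");i=d["img"][130:280,240:460,::-1];cv2.imwrite("pics/s2.png",cv2.resize(i,None,fx=3.6,fy=3.6,interpolation=cv2.INTER_CUBIC))
E
```

```text
clock: 4.57
position: [0.5818, -0.2012, 0.103]
ee_rot: [0.0, 0.839, 0.544, -0.0]
contact_force: [0.9, -0.9, 1.2]
width: 0.0191
gripper_force: 34.1
clock: 4.98
position: [0.6245, -0.2098, 0.103]
ee_rot: [-0.0, 0.714, 0.7, -0.001]
contact_force: [0.6, -0.5, 1.8]
width: 0.0194
gripper_force: 34.1
clock: 5.4
position: [0.6457, -0.2075, 0.1033]
ee_rot: [-0.001, 0.643, 0.766, -0.0]
contact_force: [1.3, 1.9, -2.5]
width: 0.0193
gripper_force: 33.6
[-4.13581646e-01  5.32204883e-01  1.47745888e+00  2.88700469e-04
  1.13312458e+00 -5.88383191e-01] [ 0.05866535 -0.34006436 -0.28052843]
pan est hob [-0.03337228 -0.12048106] handle dir hob [ 0.04319912 -0.99906609]
```

View pics/s2.png

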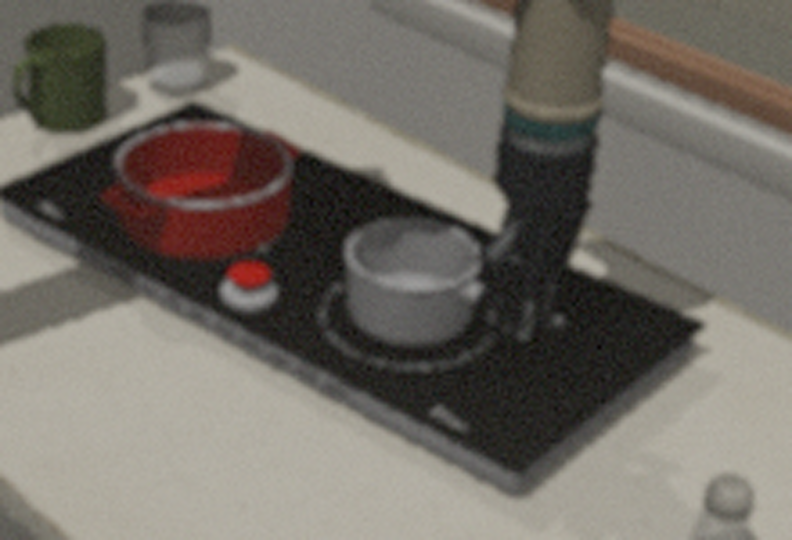

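The enlarged scene view shows the pan flat at (415,285), inside its ring. The handle points sideways in the gripper, and the plunger at (248,285) and the casserole look undisturbed. Next I release, rise, and look from above.

```bash
echo '[0, 0, 0.0007, 0, 0, 0, 0, 0, 0, 0, 0, 0]' | python3 steer.py|tail -4
echo '[0, 0, 0, 0, 0, 0, 0, 0, 0, 0, 0, 0, 0, 0, 0, 0, 0, 0, 0, 0]' | python3 steer.py .06
echo '[0, 0, -0.03, 0, 0, 0, -0.04, 0, 0, 0, -0.04, 0, 0, 0, -0.04, 0, 0, 0, 0, 0]' | python3 steer.py .085
python3 - <<'E'
from rig import manip, get_image
import cv2,numpy as np
s=manip.get_state();print(s["position"],s["ee_rot"],s["clock"])
d=get_image("wrist");cv2.imwrite("pics/w3.png",d["img"][:,:,::-1]);np.savez("wrist.npz",K=d["camera_matrix"],X=d["hand_eye"],p=s["position"],q=s["ee_rot"])
E
```

```text
ee_rot: [-0.001, 0.642, 0.767, 0.0]
contact_force: [1.0, 2.5, -2.1]
width: 0.0195
gripper_force: 33.7
clock: 6.12
position: [0.6466, -0.2082, 0.1033]
ee_rot: [0.0, 0.641, 0.767, -0.0]
contact_force: [0.0, 0.4, -0.9]
width: 0.0602
gripper_force: 0.0
clock: 6.53
position: [0.6503, -0.2097, 0.2634]
ee_rot: [0.008, 0.641, 0.767, 0.002]
contact_force: [1.8, 0.6, 1.5]
width: 0.0851
gripper_force: 0.0
[ 0.65031002 -0.20969282  0.26335979] [0.00848234 0.6410528  0.76744653 0.00227436] 6.5333
```

View pics/w3.png

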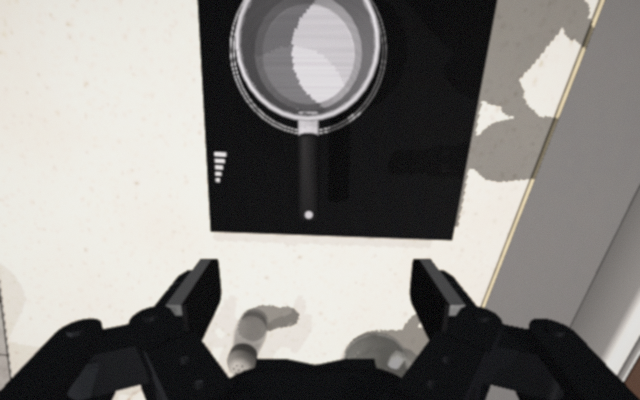

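The wrist view shows the pan inside its ring. The handle runs sideways, with its tip at about (308,222), short of the glass edge at row 235. Next is the plunger.

```bash
python3 - <<'E'
from h import *
hb=np.load("hob.npz");c=np.load("wrist.npz")
tip=wr((308,221),.093);root=wr((308,122),.1);u=(root-tip)/np.linalg.norm(root-tip);pan=tip+.15*u
f=lambda p:hb["R"].T@(p-hb["t"])
print("tip",f(tip),"pan",f(pan),"u",hb["R"].T@u)
print(tool([.540-.6485,.013+.2090,0],[0,*c["q"][1:3],0]))
E
```

```text
tip [-0.02644437 -0.27055449] pan [-0.0325955  -0.12068066] u [-0.04100754  0.99915884]
[ 0.23777045 -0.06724183  0.        ]
```

```bash
echo '[0.0397, -0.0112, 0, 0, 0.0397, -0.0112, 0, 0, 0.0397, -0.0112, 0, 0, 0.0397, -0.0112, 0, 0, 0.0397, -0.0112, 0, 0]' | python3 steer.py 0 30|tail -6
echo '[0.0397, -0.0112, 0, 0, 0, 0, 0.04, 0, 0, 0, 0.04, 0, 0, 0, 0, 0, 0, 0, 0, 0]' | python3 steer.py
python3 -c "
from rig import manip, get_image
from h import *
s=manip.get_state();print(s['position'],s['ee_rot'],tool([*(np.array([.54,.013])-s['position'][:2]),0],s['ee_rot']))"
```

```text
clock: 7.0
position: [0.5543, -0.0212, 0.2517]
ee_rot: [-0.001, 0.641, 0.767, -0.001]
contact_force: [0.5, 0.0, 0.2]
width: 0.0252
gripper_force: 0.0
clock: 7.42
position: [0.536, 0.0147, 0.1711]
ee_rot: [-0.003, 0.641, 0.768, -0.002]
contact_force: [0.0, 0.4, 1.4]
width: 0.0001
gripper_force: 0.0
[0.53600886 0.01473518 0.17105431] [-0.00259271  0.64092594  0.76759593 -0.00192569] [-2.41941178e-03  3.61743268e-03 -2.63750367e-05]
```

```bash
echo '[-0.002, 0.0035, 0.035, 0, 0, 0, 0.033, 0, 0, 0, 0, 0, 0, 0, 0, 0]' | python3 steer.py
echo '[0, 0, 0.006, 0, 0, 0, 0.006, 0, 0, 0, 0, 0, 0, 0, 0, 0]' | python3 steer.py
```

```text
clock: 7.75
position: [0.5423, 0.0126, 0.1056]
ee_rot: [-0.0, 0.641, 0.767, -0.0]
contact_force: [0.2, 1.1, -0.6]
width: 0.0001
gripper_force: 0.0
clock: 8.08
position: [0.5424, 0.013, 0.094]
ee_rot: [0.001, 0.641, 0.767, 0.0]
contact_force: [0.3, 0.1, 0.0]
width: -0.0001
gripper_force: 0.0
```

```bash
echo '[0, 0, 0.005, 0, 0, 0, 0, 0, 0, 0, 0, 0]' | python3 steer.py|head -4; echo '[0, 0, 0.003, 0, 0, 0, 0, 0, 0, 0, 0, 0]' | python3 steer.py|head -4;
```

```text
clock: 8.33
position: [0.5425, 0.0131, 0.0885]
ee_rot: [0.001, 0.641, 0.767, 0.0]
contact_force: [1.5, -0.4, 1.4]
clock: 8.58
position: [0.5424, 0.013, 0.0853]
ee_rot: [0.001, 0.641, 0.767, 0.0]
contact_force: [0.3, 0.3, 2.7]
```

```bash
for r in 1 ; do echo '[0, 0, 0.003, 0, 0, 0, 0, 0, 0, 0, 0, 0]' | python3 steer.py|head -4; done; echo '[0, 0, 0.002, 0, 0, 0, 0, 0, 0, 0, 0, 0]' | python3 steer.py|head -4; echo '[0, 0, 0.002, 0, 0, 0, 0, 0, 0, 0, 0, 0]' | python3 steer.py|head -4
```

```text
clock: 8.83
position: [0.5424, 0.0131, 0.0822]
ee_rot: [0.0, 0.641, 0.767, 0.0]
contact_force: [1.8, -0.1, 4.5]
clock: 9.08
position: [0.5424, 0.0131, 0.0803]
ee_rot: [0.0, 0.641, 0.767, 0.0]
contact_force: [0.9, -0.3, 4.2]
clock: 9.33
position: [0.5425, 0.0131, 0.0796]
ee_rot: [0.001, 0.641, 0.767, 0.0]
contact_force: [-1.0, 0.5, 14.1]
```

The force jumped to 14 N at TCP z = 0.0796, so the plunger is on its stop. Now I let it go, retreat and check.

```bash
echo '[0, 0, 0.001, 0, 0, 0, 0, 0, 0, 0, 0, 0]' | python3 steer.py|head -4; echo '[0, 0, -0.015, 0, 0, 0, -0.03, 0, 0, 0, -0.04, 0, 0, 0, -0.04, 0, 0, 0, -0.04, 0]' | python3 steer.py
echo '[-0.04, 0, 0, 0, -0.04, 0, 0, 0, -0.04, 0, 0, 0, -0.04, 0, 0, 0, -0.04, 0, 0, 0]' | python3 steer.py
echo '[-0.04, 0, 0, 0, -0.04, 0, 0, 0, 0, 0, 0, 0, 0, 0, 0, 0]' | python3 steer.py
python3 - <<'E'
from rig import manip, get_image
import cv2
i=get_image("top")["img"][90:240,160:490,::-1]
cv2.imwrite("pics/t4.png",cv2.convertScaleAbs(cv2.resize(i,None,fx=2.4,fy=2.4,interpolation=cv2.INTER_CUBIC),alpha=1.5,beta=20))
E
```

```text
clock: 9.58
position: [0.5425, 0.0131, 0.0794]
ee_rot: [0.001, 0.641, 0.768, 0.001]
contact_force: [-2.5, 0.7, 19.3]
clock: 10.0
position: [0.5398, 0.0134, 0.2424]
ee_rot: [-0.002, 0.641, 0.768, -0.001]
contact_force: [1.1, -0.5, -0.0]
width: 0.0002
gripper_force: 0.0
clock: 10.42
position: [0.5761, -0.1847, 0.2409]
ee_rot: [-0.002, 0.641, 0.768, -0.001]
contact_force: [0.4, 0.9, -0.8]
width: 0.0
gripper_force: 0.0
clock: 10.75
position: [0.5905, -0.2641, 0.2398]
ee_rot: [-0.002, 0.642, 0.766, -0.0]
contact_force: [0.7, 1.1, 1.0]
width: -0.0001
gripper_force: 0.0
```

View pics/t4.png

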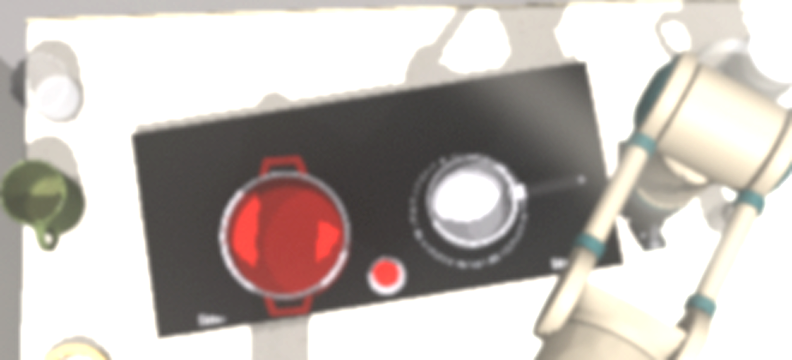

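The top view shows the pan at (473,200), inside its ring, with the handle pointing sideways to (582,180) over the glass. The casserole and mug are unmoved and the plunger at (386,274) is free, so I'm handing in.

```bash
python3 -c "
from rig import manip, get_image
print(manip.sign_off())"
```

```text
the job is handed in; nothing more can be done
None
```

The job is done and handed in: the milk pan's handle now points sideways to the right, all of it over the glass, with the pan flat inside its ring; the start plunger was then pressed to its stop and released; the casserole and mug look unmoved in the last picture, and the salt shaker, hidden there by the arm, was never approached.

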